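# Seal the cracker canisters

### The arm

A 7-joint arm with a two-finger parallel gripper is mounted at the origin on the work surface. World frame = base frame: x ahead of the robot, y to its left, z up, the work surface at z = 0. Lengths are in m, angles in rad, forces in N, time in s.
With the tool pointing down it reaches from about 0.425 to 0.925 m from the base axis. Payload 6.8 kg.
Tool frame: the origin (TCP) lies midway between the tips of the shut fingers; the grasp point (between the pads) lies 19 mm behind it (bot.hold_point_z is the distance from the TCP to the grasp point, in m); z points along the fingers, y is the line along which they close (so a half turn about z gives the same grasp; the last joint's range is limited). The gripper opens to 85 mm and grips with 20 to 120 N. Pads are 22 mm wide; open, the fingers measure 114 mm over their backs; the gripper's body (76 mm by 85 mm) begins 54 mm behind the grasp point. The pads swing forward as they close: fully open they stand 13 mm farther back than shut.
Start: joints at [1.048, 0.477, 0.022, 1.555, -0.011, 1.109, -0.083], TCP at [0.272, -0.618, 0.205] pointing down, gripper open.
Joint ranges: [-2.96, 2.96], [-0.34, 2.1], [-1.41, 1.46], [0.24, 2.44], [-1.37, 4.51], [0.17, 1.92], [-2.96, 2.96]. Speed limits (rad/s): [2.39, 2.39, 3.14, 3.14, 3.14, 3.14, 3.14].

### API

Orientations are given as a unit quaternion [w, x, y, z].
In Python, from station import bot gives the robot as it stands. The module is installed in compiled form; this text tells all that it offers.
- The arm moves only by the tool step_arm, never from a script. Its argument "increments" is a list that holds one entry, the list of rows, each a list of 7 numbers: the opening, from -1 (shut) to 1 (fully open), then the shift along the tool's x, y, z in mm, then the turn, a rotation vector about the tool's x, y, z in degrees. In form: [[[grip, x, y, z, ax, ay, az], ...]]. A call has 1 to 10 rows; each row is the pose to reach, as a shift and turn from the pose commanded when the call began, along the tool's axes at that moment; what a row does not reach only later rows make up. A row lasts 1/12 s, in which the tool goes at most 41.7 mm and 7.16 degrees, less where a joint would pass 70% of its speed; a pose out of reach is approached as far as the arm can. A call with a gripper value outside its range is refused whole. The fingers move at their own pace and stop on an object; "force" is the grip in N (left out, the last holds). Time passes only in rows, so rows that repeat a pose let the fingers close. It gives the time, the measured TCP pose, the force, the opening and the grip force at its end, in the units of the state.
- bot.get_obs(): the state, without advancing time (a new reading comes with each control period).
- bot.read_camera(name): name is "side" or "top" or "wrist"; returns a dict with "image" (480x640x3 uint8, red, green, blue), "camera_matrix" (3x3 intrinsics, pixels), "R" (3x3) and "t" (3): a world point X has camera coordinates R X + t. Camera axes: x right, y down, z forward; pixel columns grow to the right and rows downward; lengths in m; the calibration is good to about 2 mm. A picture is of the moment at which its call begins. There is no depth.
- bot.hand_in(): hands the job in; it is judged then, once.
The state is a dict: "t": time; "q": joint angles; "joint_vel": joint speeds; "joint_torque": joint torques, N m; "eef_pos": TCP position; "tool_rot": TCP orientation; "contact_force": force on the tool from outside, world axes, zero at the start; "torque": the same for the moment, N m; "gripper_width": opening from 0.0 (shut) to 1.0 (fully open); "grasp_force": force on a finger pad.
Only numpy, scipy, OpenCV 4.12 (cv2) and the standard library are available. Lean on these libraries where they do the work, as an engineer would, in place of code of your own. Each camera call takes 0.05 s, during which the arm holds its last target. There are 200 camera calls.

### The job

Three of the four canisters in the blue tray are still open, with the round button in the lid standing up. Seal them in order from the tallest to the shortest by gently pressing each button fully down with the fingertips, without lifting, tipping or pushing the canisters about. Leave the fourth canister, whose button is already down, and the can and jar beside the tray alone.

Things in the scene. Friction and masses are not known exactly. Their poses are not given: they have to be found in the camera images.
- tray: shallow blue bakery tray, open on top, fixed to the table, 340 x 400 mm, rim 45 mm high, floor 6 mm thick; origin at the centre of its underside; the four canisters stand in it their centres 140 to 200 mm apart along its sides
- canister_tall: the tall one of the three open canisters: loose square clear-plastic canister of crackers, 84 mm wide, white lid 88 mm square whose top face is 150 mm above the canister's underside, 0.3 to 0.9 kg; origin at the centre of its underside, z up
- tall_top (a point): centre of the top face of the tall canister's lid button, a white upright disc 40 mm across in the middle of the lid, with a dark rubber band round its foot that shows only while it is raised; it moves with the button; z up. The cap is soft: on top of the slide's travel it yields 1 mm per 3 N, up to 8 mm, and springs back when let go
- button_tall (a joint): how far that button's slide has been pushed down, m: 0 = raised, its top face 20 mm above the lid's; 0.012 = fully down, its top face 8 mm above the lid's, where the slide stops. It starts at 0 to 0.002, slides straight down against a steady friction of about 3 N (no spring) and stays where it is left
- canister_medium: the medium one of the three open canisters: loose square clear-plastic canister of crackers, 84 mm wide, white lid 88 mm square whose top face is 115 mm above the canister's underside, 0.3 to 0.9 kg; origin at the centre of its underside, z up
- medium_top (a point): centre of the top face of the medium canister's lid button, a white upright disc 40 mm across in the middle of the lid, with a dark rubber band round its foot that shows only while it is raised; it moves with the button; z up. The cap is soft: on top of the slide's travel it yields 1 mm per 3 N, up to 8 mm, and springs back when let go
- button_medium (a joint): how far that button's slide has been pushed down, m: 0 = raised, its top face 20 mm above the lid's; 0.012 = fully down, its top face 8 mm above the lid's, where the slide stops. It starts at 0 to 0.002, slides straight down against a steady friction of about 3 N (no spring) and stays where it is left
- canister_short: the short one of the three open canisters: loose square clear-plastic canister of crackers, 84 mm wide, white lid 88 mm square whose top face is 80 mm above the canister's underside, 0.3 to 0.9 kg; origin at the centre of its underside, z up
- short_top (a point): centre of the top face of the short canister's lid button, a white upright disc 40 mm across in the middle of the lid, with a dark rubber band round its foot that shows only while it is raised; it moves with the button; z up. The cap is soft: on top of the slide's travel it yields 1 mm per 3 N, up to 8 mm, and springs back when let go
- button_short (a joint): how far that button's slide has been pushed down, m: 0 = raised, its top face 20 mm above the lid's; 0.012 = fully down, its top face 8 mm above the lid's, where the slide stops. It starts at 0 to 0.002, slides straight down against a steady friction of about 3 N (no spring) and stays where it is left
- canister_sealed: the fourth canister, same make, 84 mm wide, lid top 100 mm above its underside, its button already fully down (8 mm above the lid): leave alone; origin at the centre of its underside
- food_can: bystander: food can 66 mm across, 110 mm high, on the table left of the tray; origin at the centre of its underside
- jar: bystander: jar 68 mm across, 120 mm high, on the table right of the tray; origin at the centre of its underside
There are look-alikes about, which are no part of the job. What is shaped like the canister_short but purple or red is not meant.

How it is judged:
By the outcome, as a careful person would: the job done as asked, in the order asked, and still so for the second after the job is handed in, with the robot touching nothing.
It also fails if it takes over 48 s, if anything falls off the work surface, if the arm or the gripper's body presses on something with over 40 N, if the wrist force passes 120 N, or if a joint passes its speed limit or range.

## Working session

There is one attempt and no reset: what is moved stays moved. The work goes in short steps, Python scripts to look and compute and a tool call to move; the robot and the scene stay as the last step left them, time stands still between calls to the robot, and variables do not carry over. Pictures are saved under pics/ and viewed, at most 10 in all, crops included, and the job is handed in when it is done.

Besides the shell and the picture viewer there is one more tool, called after "Request:" by a JSON object that holds its "name" and its "arguments". step_arm: Moves the arm, as the interface text tells. Its arguments: {"type":"object","properties":{"increments":{"type":"array"},"force":{"type":"number"}},"required":["increments"]}

```bash
mkdir -p pics; cat > h.py <<'E'
import numpy as np, cv2, pickle
from station import bot
def snap(n,f):
    c=bot.read_camera(n); cv2.imwrite('pics/%s.png'%f,c['image'][:,:,::-1]); pickle.dump(c,open('pics/%s.pkl'%f,'wb')); return c
def proj(c,X):
    p=(c['R']@np.atleast_2d(X).T).T+c['t']; p=p@np.array(c['camera_matrix']).T; return p[:,:2]/p[:,2:]
def onplane(c,u,v,z):
    d=c['R'].T@np.linalg.solve(c['camera_matrix'],[u,v,1]); o=-c['R'].T@c['t']; return o+d*(z-o[2])/d[2]
E
python3 - <<'E'
from h import *
for n in ('top','side'):
    c=snap(n,n+'0'); print(n,-c['R'].T@c['t'],c['R'][2])
o=bot.get_obs(); print(o['t'],o['eef_pos'],o['tool_rot'],o['contact_force'])
E
```

```text
top [ 0.36164826 -0.00549772  1.54250787] [ 0.11913186 -0.01095888 -0.99281796]
side [-0.143847    0.68625534  0.71040721] [ 0.61048677 -0.61000746 -0.50517007]
0.1 [ 0.2717806  -0.61725516  0.20382196] [-7.85003737e-04  9.78567809e-01  2.05923240e-01 -2.15659718e-04] [ 0.00805713 -1.02869269  0.57464818]
```

View pics/top0.png

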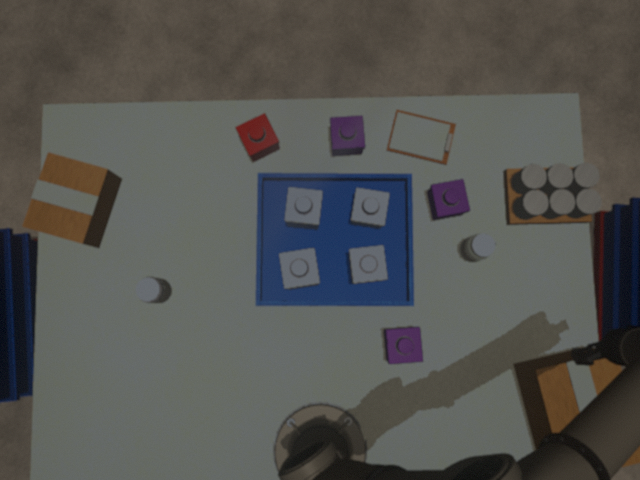

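View pics/side0.png

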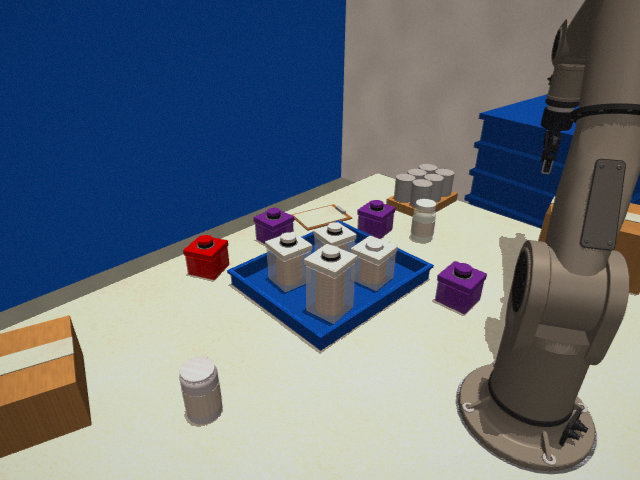

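```bash
python3 - <<'E'
from h import *
a=pickle.load(open('pics/top0.pkl','rb'));b=pickle.load(open('pics/side0.pkl','rb'))
A=cv2.resize(a['image'][170:310,250:420],None,fx=4,fy=4,interpolation=2)[:,:,::-1]
B=cv2.resize(b['image'][215:335,240:420],None,fx=4.4,fy=4.4,interpolation=2)[:,:,::-1]
A=cv2.convertScaleAbs(A,alpha=1.3)
cv2.imwrite('pics/ca.png',A);cv2.imwrite('pics/cb.png',B)
E
```

```text
(no output)
```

View pics/ca.png

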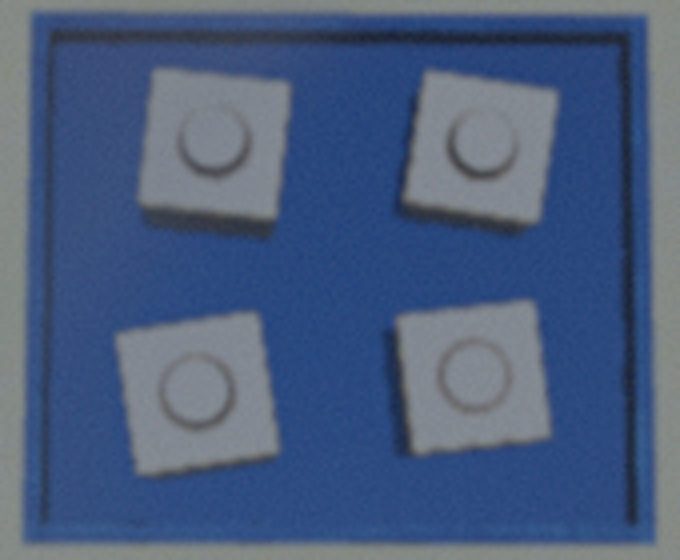

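View pics/cb.png

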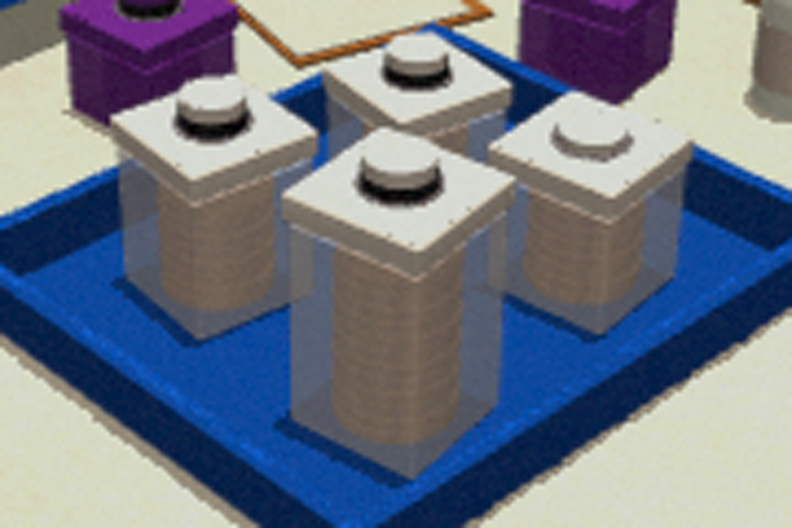

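The top view shows four canisters: far-left (303,204), near-left (299,267), far-right (371,205) and near-right (369,264). The near-right one has no dark band, so it is the sealed one. The look-alikes are purple at (348,134), (449,198) and (403,345), and red at (257,136). The jar and can are at (480,246) and (150,290). I'll triangulate the three open buttons to assign the heights.

```bash
python3 - <<'E'
from h import *
a=pickle.load(open('pics/top0.pkl','rb'));b=pickle.load(open('pics/side0.pkl','rb'))
P=lambda c:np.array(c['camera_matrix'])@np.c_[c['R'],c['t']]
T={'FL':((303.5,204.25),(288.2,235.9)),'NL':((299.25,267.5),(331.1,248.6)),'FR':((370.75,205),(334.5,226.4)),'sealed':((368.75,263.75),((592/4.4+240),133/4.4+215))}
for k,(p,q) in T.items():
    X=cv2.triangulatePoints(P(a),P(b),np.array(p,float),np.array(q,float)).ravel();X=X[:3]/X[3]
    print(k,X.round(4),'reproj',(proj(a,X)-p).round(1),(proj(b,X)-q).round(1))
    for z in (.176,.141,.106): print('   ',z,onplane(a,*p,z).round(4)[:2],onplane(b,*q,z).round(4)[:2])
print(bot.get_obs()['tool_rot'])
from scipy.spatial.transform import Rotation as R
w=bot.get_obs()['tool_rot'];print(R.from_quat(np.r_[w[1:],w[0]]).as_matrix().round(3))
E
```

```text
FL [0.6246 0.026  0.1383] reproj [[0.4 0.4]] [[-0.8 -0.1]]
    0.176 [0.6185 0.0261] [0.5722 0.0685]
    0.141 [0.625  0.0269] [0.6191 0.028 ]
    0.106 [0.6316 0.0277] [ 0.666  -0.0124]
NL [0.4646 0.0384 0.1748] reproj [[0.4 0.4]] [[-0.9 -0.1]]
    0.176 [0.4655 0.0392] [0.4615 0.0388]
    0.141 [0.4681 0.0404] [ 0.5011 -0.0036]
    0.106 [0.4708 0.0415] [ 0.5408 -0.046 ]
FR [ 0.6256 -0.145   0.1001] reproj [[0.5 0.5]] [[-1.  -0.1]]
    0.176 [ 0.613  -0.1366] [ 0.5279 -0.0428]
    0.141 [ 0.6195 -0.1399] [ 0.5719 -0.0906]
    0.106 [ 0.6259 -0.1433] [ 0.6159 -0.1383]
sealed [ 0.4748 -0.1341  0.1072] reproj [[0.4 0.5]] [[-1.  -0.1]]
    0.176 [ 0.4706 -0.127 ] [ 0.4023 -0.0419]
    0.141 [ 0.4734 -0.1301] [ 0.4381 -0.0896]
    0.106 [ 0.4762 -0.1332] [ 0.4739 -0.1372]
[-7.85003737e-04  9.78567809e-01  2.05923240e-01 -2.15659718e-04]
[[ 0.915  0.403 -0.001]
 [ 0.403 -0.915  0.001]
 [-0.    -0.002 -1.   ]]
```

The heights settle it. Near-left is tall (top z 0.175), far-left is medium (0.138), and far-right is short (0.100). Now I'll shut the fingers and approach in an arc.

Request:
{"name": "step_arm", "arguments": {"increments": [[[-1,190,-145,-40,0,0,0],[-1,377,-290,-40,0,0,0],[-1,377,-290,-40,0,0,0],[-1,377,-290,-40,0,0,0],[-1,377,-290,-40,0,0,0],[-1,377,-290,-40,0,0,0],[-1,377,-290,-40,0,0,0],[-1,377,-290,-40,0,0,0],[-1,377,-290,-40,0,0,0],[-1,377,-290,-40,0,0,0]]], "force": 40}}

```text
t: 0.93
eef_pos: [0.4714, -0.2517, 0.2401]
tool_rot: [-0.0, 0.979, 0.206, -0.0]
contact_force: [0.6, -0.7, 0.2]
gripper_width: -0.005
grasp_force: 0.0
```

```bash
cat > d.py <<'E'
from h import *
import sys
from scipy.spatial.transform import Rotation as R
o=bot.get_obs(); w=o['tool_rot']; M=R.from_quat(np.r_[w[1:],w[0]])
print(o['t'],o['eef_pos'].round(4),M.as_matrix().round(3)[:,2],o['contact_force'].round(2),o['gripper_width'])
for x,y,z in ((.465,.039,.215),(.623,.026,.215),(.624,-.143,.215)):
    print((M.inv().apply(np.array([x,y,z])-o['eef_pos'])*1000).round(1))
E
python3 d.py
```

```text
0.9333 [ 0.4714 -0.2517  0.2401] [-0. -0. -1.] [ 0.63 -0.72  0.21] -0.0047853171263248315
[ 111.3 -268.6   25.1]
[ 250.6 -193.1   25. ]
[183.5 -38.   25. ]
```

Request:
{"name": "step_arm", "arguments": {"increments": [[[-1,120,-265,0,0,0,0],[-1,115,-267,0,0,0,0],[-1,111,-268,0,0,0,0],[-1,111,-268,0,0,0,0],[-1,111,-268,0,0,0,0],[-1,111,-268,0,0,0,0],[-1,111,-268,0,0,0,0],[-1,111,-268,0,0,0,0],[-1,111,-268,0,0,0,0],[-1,111,-268,25,0,0,0]]]}}

```text
t: 1.77
eef_pos: [0.4677, 0.0365, 0.2183]
tool_rot: [0.001, 0.979, 0.206, 0.004]
contact_force: [0.4, 0.1, -0.7]
gripper_width: -0.005
grasp_force: 0.0
```

```bash
python3 d.py; python3 - <<'E'
from h import *
c=snap('side','s1'); cv2.imwrite('pics/s1c.png',cv2.resize(c['image'][100:340,240:420],None,fx=2.5,fy=2.5)[:,:,::-1])
E
```

```text
1.7667 [0.4677 0.0365 0.2183] [ 0.008  0.    -1.   ] [ 0.39  0.11 -0.67] -0.005491327540823585
[-1.5 -3.4  3.3]
[137.8  72.2   4.5]
[ 70.6 227.3   4.5]
```

View pics/s1c.png

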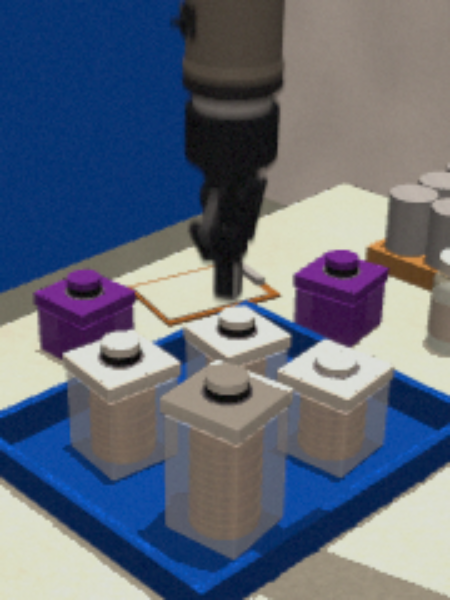

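The side crop shows the shut fingertips at (228,295), straight above the tall button at (228,375). Next I'll settle and descend to just above it.

Request:
{"name": "step_arm", "arguments": {"increments": [[[-1,0,0,5,0,0,0],[-1,0,0,12,0,0,0],[-1,0,0,18,0,0,0],[-1,0,0,24,0,0,0],[-1,0,0,28,0,0,0],[-1,0,0,30,0,0,0],[-1,0,0,30,0,0,0],[-1,0,0,30,0,0,0]]]}}

```text
t: 2.48
eef_pos: [0.4649, 0.0364, 0.1852]
tool_rot: [-0.0, 0.979, 0.206, 0.0]
contact_force: [-0.3, 0.1, -0.2]
gripper_width: -0.0
grasp_force: 0.0
```

```bash
python3 d.py
```

```text
2.4833 [0.4649 0.0364 0.1852] [ 0.  0. -1.] [-0.31  0.06 -0.25] -5.024119182686306e-05
[  1.2  -2.3 -29.8]
[140.5  73.3 -29.8]
[ 73.3 228.3 -29.8]
```

Request:
{"name": "step_arm", "arguments": {"increments": [[[-1,1,-2,4,0,0,0],[-1,1,-2,8,0,0,0],[-1,1,-2,11,0,0,0],[-1,1,-2,13,0,0,0],[-1,1,-2,15,0,0,0],[-1,1,-2,17,0,0,0],[-1,1,-2,19,0,0,0],[-1,1,-2,20,0,0,0],[-1,1,-2,20,0,0,0],[-1,1,-2,20,0,0,0]]]}}

```text
t: 3.32
eef_pos: [0.4649, 0.0386, 0.1651]
tool_rot: [-0.0, 0.979, 0.206, 0.0]
contact_force: [-1.0, -0.6, 0.2]
gripper_width: -0.003
grasp_force: 0.0
```

Request:
{"name": "step_arm", "arguments": {"increments": [[[-1,0,0,1,0,0,0],[-1,0,0,2,0,0,0],[-1,0,0,2,0,0,0]]]}}

```text
t: 3.57
eef_pos: [0.4648, 0.0386, 0.1629]
tool_rot: [0.0, 0.979, 0.206, -0.0]
contact_force: [-0.1, -0.2, 0.9]
gripper_width: 0.005
grasp_force: 0.0
```

```bash
python3 d.py; python3 - <<'E'
from h import *
c=snap('side','s2'); cv2.imwrite('pics/s2c.png',cv2.resize(c['image'][210:300,290:380],None,fx=6,fy=6)[:,:,::-1])
E
```

```text
3.5667 [0.4648 0.0386 0.1629] [-0. -0. -1.] [-0.08 -0.21  0.87] 0.004630872538928998
[  0.4  -0.3 -52.1]
[139.8  75.3 -52.1]
[ 72.6 230.3 -52.1]
```

View pics/s2c.png

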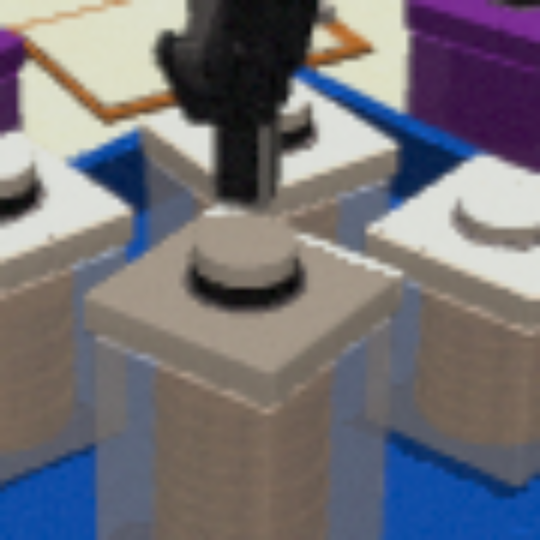

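```bash
python3 - <<'E'
from h import *
c=pickle.load(open('pics/s2.pkl','rb'))
for X in ((.4648,.0386,.1629),(.4648,.0386,.175),(.5088,.0386,.156)): print((proj(c,X)[0]-(290,210))*6)
c=snap('top','t2'); print(proj(c,(.4648,.0386,.1629)),proj(c,(.4648,.0386,.175)))
A=np.hstack([cv2.resize(i['image'][225:305,265:345],None,fx=5,fy=5,interpolation=2) for i in (c,pickle.load(open('pics/top0.pkl','rb')))])
cv2.imwrite('pics/t2c.png',cv2.convertScaleAbs(A[:,:,::-1],alpha=1.4))
E
```

```text
[240.03338704 258.00606213]
[240.52367933 230.46677555]
[157.68105615 230.84000555]
[[299.69446265 268.18344789]] [[299.52539024 267.80906336]]
```

View pics/t2c.png

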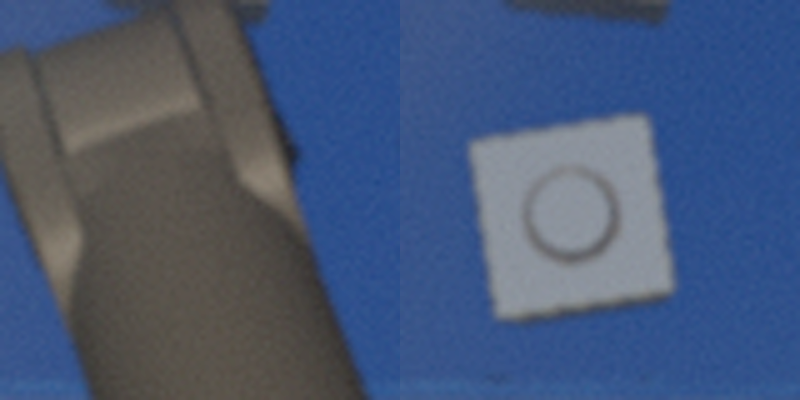

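```bash
python3 - <<'E'
from h import *
c=pickle.load(open('pics/s2.pkl','rb'));s1=pickle.load(open('pics/s1.pkl','rb'))
print(bot.hold_point_z,'s1 tcp px',proj(s1,(.4677,.0365,.2183)),'s2',proj(c,(.4648,.0386,.1629)))
print('tip at z.163:',onplane(c,331,244.2,.163),'s1 tip at .218',onplane(s1,331.2,218,.2183))
w=snap('wrist','w2'); cc=-w['R'].T@w['t']; print('wrist cam',cc, w['R'][2])
for X in ((.465,.039,.163),(.465,.039,.175)): print(proj(w,X))
W=cv2.resize(w['image'],(480,360)); S=cv2.resize(c['image'][130:280,260:393],(320,360),interpolation=2)
cv2.imwrite('pics/w2c.png',np.hstack([W,S])[:,:,::-1]); print(bot.get_obs()['contact_force'],bot.get_obs()['eef_pos'])
E
```

```text
0.0187 s1 tcp px [[330.09512728 230.75523528]] s2 [[330.00556451 253.00101036]]
tip at z.163: [0.49009244 0.00883707 0.163     ] s1 tip at .218 [ 0.50821746 -0.00953308  0.2183    ]
wrist cam [0.54043248 0.07223367 0.33242134] [-0.29522179 -0.12995222 -0.9465498 ]
[[314.21899043 287.30301642]]
[[314.20906268 299.26646053]]
[0.01285511 0.2406919  0.00674157] [0.46484231 0.03859217 0.16308687]
```

View pics/w2c.png

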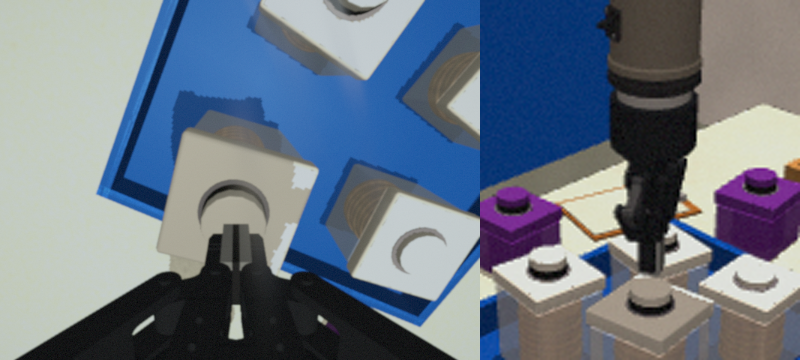

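```bash
python3 - <<'E'
from h import *
for n,r0 in (('s1',205),('s2',230)):
    g=cv2.cvtColor(pickle.load(open(f'pics/{n}.pkl','rb'))['image'],cv2.COLOR_RGB2GRAY)
    for r in range(r0,r0+26,2): print(n,r,g[r,322:342:2])
g=cv2.cvtColor(pickle.load(open('pics/w2.pkl','rb'))['image'],cv2.COLOR_RGB2GRAY)
for r in range(284,312,3): print('w',r,g[r,290:342:4])
c=pickle.load(open('pics/s2.pkl','rb'));w=pickle.load(open('pics/w2.pkl','rb'))
P=lambda c:np.array(c['camera_matrix'])@np.c_[c['R'],c['t']]
X=cv2.triangulatePoints(P(c),P(w),np.array([331,244.]),np.array([314.5,300.])).ravel();X=X[:3]/X[3];print(X,proj(c,X),proj(w,X))
o=bot.get_obs();print(o['eef_pos'],o['q'])
E
```

```text
s1 205 [169 164  39  17  20  10  52  50 207 218]
s1 207 [173 216  52  24  20  19  79  54 177 189]
s1 209 [218 218  54  26  22  13  83  59  77 174]
s1 211 [219 218  49  21  18  22  83  64 191  82]
s1 213 [219 216  51  18  27  17  84  76 216 217]
s1 215 [216 217  45  20  20  20  81  90 218 217]
s1 217 [218 219  64  26  22  21  80 143 219 217]
s1 219 [218 218 154 117  83  68 122 204 175 110]
s1 221 [218 219 212 197 167 114 113  81  78  67]
s1 223 [218 162 112 121 215 220 220 222 222 126]
s1 225 [ 94  71  79 214 222 221 221 221 222 219]
s1 227 [220 222 222 142 217 220 221 222 220 192]
s1 229 [220 219 219  98 114 120 129 128 117 112]
s2 230 [ 90  84  22  19  16  21  28  78 119 109]
s2 232 [223 222  48  25  25  16  84  55  20  16]
s2 234 [223 222  50  23  20  10  85  56  49  99]
s2 236 [208 223  55  27  24   6  85 101 222 223]
s2 238 [110 174  49  22  23  22  84 104 222 223]
s2 240 [109 106  37  22  17  17  82 137 200 127]
s2 242 [126 114  46  21  18  17  84 116 120 118]
s2 244 [ 93 109 188 131  98  85  94 118 114 141]
s2 246 [117 151 156 152 151 152 157 157 117 103]
s2 248 [144 153 152 15
[... 290 characters left out ...]
64]
w 290 [168 168 170 168 168 167 168 166 168 166 163 163 164]
w 293 [169 167 167 167 170 168 165 167 165 164 162 165 163]
w 296 [166 169 166 166 167 168 166 164 165 165 165 164 164]
w 299 [167 166 121 103 102  96  81  90 104 107 120 168 163]
w 302 [166 170 102  77  78  58  31  56  87  88  96 164 163]
w 305 [167 167  93  79  78  60  31  53  86  89  97 162 164]
w 308 [167 167  90  79  84  57  30  53  86  89  91 163 163]
w 311 [120 119  79  81  82  56  24  50  81  87  90 120 121]
[0.46658408 0.03749253 0.1838861 ] [[329.91413961 244.53961735]] [[319.00312693 307.39798511]]
[0.46484231 0.03859217 0.16308687] [ 0.13751867  0.21123499 -0.39806573  2.05957803  0.10487102  0.88956364
 -1.47474996]
```

The side and wrist views agree that the real tips are about 20 mm above the reported TCP, centred over the button and not yet touching; the wrist force of about 0 N fits. I'll go down in small steps, guided by force.

Request:
{"name": "step_arm", "arguments": {"increments": [[[-1,0,0,2,0,0,0],[-1,0,0,4,0,0,0],[-1,0,0,6,0,0,0],[-1,0,0,7,0,0,0],[-1,0,0,7,0,0,0]]]}}

```text
t: 4.13
eef_pos: [0.4646, 0.0386, 0.1557]
tool_rot: [-0.0, 0.979, 0.206, -0.0]
contact_force: [0.5, 0.7, -0.3]
gripper_width: -0.002
grasp_force: 0.0
```

Request:
{"name": "step_arm", "arguments": {"increments": [[[-1,0,0,1,0,0,0],[-1,0,0,2,0,0,0],[-1,0,0,3,0,0,0],[-1,0,0,4,0,0,0]]]}}

```text
t: 4.47
eef_pos: [0.4648, 0.0386, 0.152]
tool_rot: [0.0, 0.979, 0.206, 0.0]
contact_force: [-0.5, -0.2, 0.4]
gripper_width: 0.001
grasp_force: 0.0
```

Request:
{"name": "step_arm", "arguments": {"increments": [[[-1,0,0,1,0,0,0],[-1,0,0,2,0,0,0],[-1,0,0,3,0,0,0],[-1,0,0,4,0,0,0]]]}}

```text
t: 4.8
eef_pos: [0.4648, 0.0386, 0.148]
tool_rot: [0.0, 0.979, 0.206, 0.0]
contact_force: [0.4, -0.7, 1.2]
gripper_width: 0.005
grasp_force: 0.5
```

```bash
python3 d.py; python3 - <<'E'
from h import *
c=snap('side','s3'); g=cv2.cvtColor(c['image'],cv2.COLOR_RGB2GRAY)
for r in range(236,266,2): print(r,g[r,314:350:2])
E
```

```text
4.8 [0.4648 0.0386 0.148 ] [ 0. -0. -1.] [ 0.45 -0.66  1.18] 0.0054181911792718
[  0.3  -0.3 -67. ]
[139.7  75.3 -67. ]
[ 72.5 230.3 -67. ]
236 [ 81 108 105 111  74  64  23  16  13  15  28 103 224 223 224 222 223 220]
238 [ 68  91 120 106 112 174  48  21  21  15  82 136 223 222 219 194 123 119]
240 [ 65  88  82 119 107 107  37  22  13  15  83 135 202 125 122 122 116 115]
242 [ 58  86  87  95 127 113  36  18  16  33  77  90 122 114 116 117 132 144]
244 [ 55  95  95  97  98 112  43  18  18  34  79  87 116 140 149 111 108 104]
246 [ 78  94  98  96 114 153  37  18  20  29  78 110 116 105 102 110 105 104]
248 [ 85  97  98 154 146 154  64  23  22  37  78 145 160 114 112 102 101 104]
250 [ 85 109 155 151 142 153 152 136 105  88 131 150 154 155 223 200 113 102]
252 [155 152 151 153 108 144 156 152 153 156 154 152 128 151 152 153 214 223]
254 [154 151 153 151  61 113 114 139 146 147 127 116 106 107 152 152 154 153]
256 [154 154 154 121  27  82 116 122 125 122 118 112  28  71 154 155 153 154]
258 [153 154 153 154  50  14  12  11  31  25  17  12  16  90 153 153 153 157]
260 [152 155 151 153 156  76  44  24  23  15  20  48 114 152 154 154 154 153]
262 [152 153 153 153 156 154 154 134 131 133 148 152 155 152 151 152 153 127]
264 [117 144 153 152 153 156 152 153 153 155 153 153 152 156 154 149 114 107]
```

Request:
{"name": "step_arm", "arguments": {"increments": [[[-1,0,0,1,0,0,0],[-1,0,0,2,0,0,0],[-1,0,0,3,0,0,0],[-1,0,0,4,0,0,0]]]}}

```text
t: 5.18
eef_pos: [0.4649, 0.0386, 0.1441]
tool_rot: [0.0, 0.979, 0.206, 0.0]
contact_force: [-0.2, -0.3, 3.0]
gripper_width: 0.002
grasp_force: 1.5
```

Request:
{"name": "step_arm", "arguments": {"increments": [[[-1,0,0,1,0,0,0],[-1,0,0,2,0,0,0],[-1,0,0,3,0,0,0],[-1,0,0,4,0,0,0]]]}}

```text
t: 5.52
eef_pos: [0.4649, 0.0386, 0.14]
tool_rot: [0.0, 0.979, 0.206, 0.0]
contact_force: [-0.2, -0.2, 2.4]
gripper_width: -0.002
grasp_force: 1.5
```

Request:
{"name": "step_arm", "arguments": {"increments": [[[-1,0,0,1,0,0,0],[-1,0,0,2,0,0,0],[-1,0,0,3,0,0,0],[-1,0,0,3,0,0,0]]]}}

```text
t: 5.85
eef_pos: [0.4649, 0.0386, 0.1369]
tool_rot: [-0.0, 0.979, 0.206, 0.0]
contact_force: [0.2, 0.0, 2.9]
gripper_width: -0.001
grasp_force: 1.2
```

Request:
{"name": "step_arm", "arguments": {"increments": [[[-1,0,0,1,0,0,0],[-1,0,0,2,0,0,0],[-1,0,0,2,0,0,0]]]}}

```text
t: 6.1
eef_pos: [0.4649, 0.0386, 0.1352]
tool_rot: [0.0, 0.979, 0.206, 0.0]
contact_force: [-2.1, -0.5, 6.0]
gripper_width: -0.002
grasp_force: 3.3
```

Request:
{"name": "step_arm", "arguments": {"increments": [[[-1,0,0,1,0,0,0],[-1,0,0,1,0,0,0],[-1,0,0,1,0,0,0]]]}}

```text
t: 6.35
eef_pos: [0.465, 0.0386, 0.1345]
tool_rot: [0.0, 0.979, 0.206, 0.0]
contact_force: [-2.7, -0.1, 9.3]
gripper_width: -0.001
grasp_force: 4.3
```

Request:
{"name": "step_arm", "arguments": {"increments": [[[-1,0,0,-5,0,0,0],[-1,0,0,-20,0,0,0],[-1,0,0,-45,0,0,0],[-1,0,0,-60,0,0,0],[-1,0,0,-60,0,0,0]]]}}

```text
t: 6.77
eef_pos: [0.4668, 0.039, 0.1969]
tool_rot: [0.0, 0.979, 0.206, 0.003]
contact_force: [1.4, 0.5, -0.2]
gripper_width: 0.004
grasp_force: 0.0
```

```bash
python3 d.py; python3 - <<'E'
from h import *
c=snap('side','s4'); g=cv2.cvtColor(c['image'],cv2.COLOR_RGB2GRAY)
for r in range(240,268,2): print(r,g[r,314:350:2])
E
```

```text
6.7667 [0.4668 0.039  0.1969] [ 0.005  0.001 -1.   ] [ 1.39  0.54 -0.21] 0.0037574485647939365
[ -1.6  -0.6 -18.1]
[137.8  74.9 -17.3]
[ 70.6 230.  -17.4]
240 [ 67  86  81 117 109 107 115 217 221 222 223 220 201 126 121 119 117 111]
242 [ 55  86  88  95 124 110 104 103 195 201 131 121 121 118 112 118 132 139]
244 [ 56  95  95  97  92 108 217 200 115 118 114 113 116 142 146 112 106 103]
246 [ 82  94  97  95 115 162 219 167 151 151 125 153 116 106 102 103 103 100]
248 [ 81  96  99 151 153 151 152 152 154 151 154 151 185 125 111  99 103 102]
250 [ 81 109 154 153 150 151 155 151 152 152 155 149 214 219 222 199 113  99]
252 [153 151 152 151 143 150 152 151 152 152 148 152 151 151 152 213 220 221]
254 [151 153 152 150 133 151 153 150 153 152 152 151 152 111 149 151 154 153]
256 [153 152 153 122  95 145 152 154 153 152 151 151 126  78 151 151 152 151]
258 [151 151 152 151  76 108 117 140 151 147 125 115  90  93 150 151 151 152]
260 [153 152 150 151 152  79  86 119 121 119 105  81 111 150 150 153 152 152]
262 [153 152 152 151 151 152 150 137 129 129 150 151 153 153 154 152 153 126]
264 [117 142 156 151 152 149 151 150 153 152 152 151 149 152 152 148 114 107]
266 [113 117 115 130 151 155 152 152 153 150 151 152 152 152 142 107 107 104]
```

The dark band is gone on the tall button, so it is sealed, and the lid has not moved. The true tips sit about 26 mm above the reported TCP. Next is medium.

Request:
{"name": "step_arm", "arguments": {"increments": [[[-1,40,22,-10,0,0,0],[-1,75,41,-10,0,0,0],[-1,110,60,-10,0,0,0],[-1,137,75,-10,0,0,0],[-1,137,75,-10,0,0,0],[-1,137,75,0,0,0,0],[-1,137,75,20,0,0,0],[-1,137,75,40,0,0,0],[-1,137,75,55,0,0,0],[-1,137,75,55,0,0,0]]]}}

```text
t: 7.65
eef_pos: [0.6159, 0.0249, 0.1341]
tool_rot: [-0.0, 0.978, 0.206, -0.004]
contact_force: [-0.5, -0.6, -0.1]
gripper_width: 0.0
grasp_force: 0.0
```

```bash
python3 d.py; python3 - <<'E'
from h import *
c=snap('side','s5'); w=snap('wrist','w5')
W=cv2.resize(w['image'],(480,360)); S=cv2.resize(c['image'][170:320,250:383],(320,360),interpolation=2)
cv2.imwrite('pics/w5c.png',np.hstack([W,S])[:,:,::-1])
E
```

```text
7.65 [0.6159 0.0249 0.1341] [-0.009 -0.001 -1.   ] [-0.54 -0.59 -0.08] 0.00027885555993690066
[-133.   -74.   -79.6]
[  6.3   1.7 -80.9]
[-61.  156.7 -80.8]
```

View pics/w5c.png

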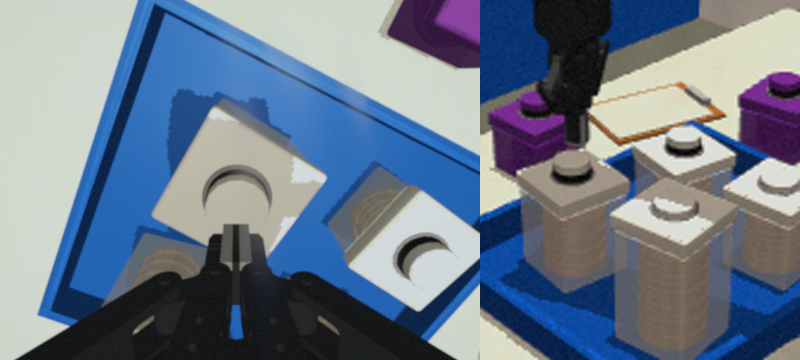

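The wrist view shows the tips at (236,225), close to the medium button's centre (237,205). The side view shows the tall button down. I'll let it settle.

Request:
{"name": "step_arm", "arguments": {"increments": [[[-1,0,0,0,0,0,0],[-1,0,0,1,0,0,0],[-1,0,0,1,0,0,0]]]}}

```text
t: 8.0
eef_pos: [0.6209, 0.0252, 0.139]
tool_rot: [0.0, 0.979, 0.206, 0.001]
contact_force: [0.6, 0.5, -0.2]
gripper_width: -0.0
grasp_force: 0.0
```

```bash
python3 d.py
```

```text
8.0 [0.6209 0.0252 0.139 ] [ 0.002  0.    -1.   ] [ 0.6   0.54 -0.22] -0.00035987099797033683
[-137.   -75.4  -76.2]
[  2.4   0.2 -76. ]
[-64.8 155.3 -76. ]
```

Request:
{"name": "step_arm", "arguments": {"increments": [[[-1,2,0,6,0,0,0],[-1,2,0,12,0,0,0],[-1,2,0,17,0,0,0],[-1,2,0,20,0,0,0],[-1,2,0,22,0,0,0],[-1,2,0,24,0,0,0],[-1,2,0,26,0,0,0],[-1,2,0,28,0,0,0],[-1,2,0,28,0,0,0]]]}}

```text
t: 8.75
eef_pos: [0.6221, 0.026, 0.1099]
tool_rot: [0.0, 0.979, 0.206, -0.0]
contact_force: [-2.2, -0.8, 2.6]
gripper_width: -0.003
grasp_force: 1.1
```

Request:
{"name": "step_arm", "arguments": {"increments": [[[-1,0,0,1,0,0,0],[-1,0,0,2,0,0,0],[-1,0,0,3,0,0,0],[-1,0,0,4,0,0,0],[-1,0,0,4,0,0,0]]]}}

```text
t: 9.17
eef_pos: [0.6223, 0.026, 0.106]
tool_rot: [-0.0, 0.979, 0.206, 0.0]
contact_force: [-0.9, -0.8, 2.5]
gripper_width: -0.001
grasp_force: 1.2
```

Request:
{"name": "step_arm", "arguments": {"increments": [[[-1,0,0,1,0,0,0],[-1,0,0,2,0,0,0],[-1,0,0,3,0,0,0],[-1,0,0,4,0,0,0],[-1,0,0,4,0,0,0]]]}}

```text
t: 9.58
eef_pos: [0.6224, 0.026, 0.1019]
tool_rot: [-0.0, 0.979, 0.206, 0.0]
contact_force: [-1.1, 0.0, 2.1]
gripper_width: 0.001
grasp_force: 1.2
```

Request:
{"name": "step_arm", "arguments": {"increments": [[[-1,0,0,1,0,0,0],[-1,0,0,2,0,0,0],[-1,0,0,2,0,0,0]]]}}

```text
t: 9.83
eef_pos: [0.6224, 0.026, 0.1004]
tool_rot: [0.0, 0.979, 0.206, 0.0]
contact_force: [-2.0, 0.1, 7.1]
gripper_width: -0.002
grasp_force: 3.2
```

Bottomed out. I'll press a touch more, then retreat and go to short. The path passes over nothing taller.

Request:
{"name": "step_arm", "arguments": {"increments": [[[-1,0,0,1,0,0,0],[-1,0,0,1,0,0,0],[-1,0,0,1,0,0,0]]]}}

```text
t: 10.08
eef_pos: [0.6225, 0.026, 0.0998]
tool_rot: [0.0, 0.979, 0.206, 0.0]
contact_force: [-3.5, -0.2, 7.7]
gripper_width: -0.001
grasp_force: 4.0
```

Request:
{"name": "step_arm", "arguments": {"increments": [[[-1,0,0,-5,0,0,0],[-1,0,0,-20,0,0,0],[-1,0,0,-45,0,0,0],[-1,0,0,-60,0,0,0],[-1,0,0,-60,0,0,0],[-1,0,0,-60,0,0,0]]]}}

```text
t: 10.58
eef_pos: [0.623, 0.026, 0.1597]
tool_rot: [0.0, 0.979, 0.206, 0.001]
contact_force: [-0.4, 0.4, -1.1]
gripper_width: -0.001
grasp_force: 0.0
```

```bash
python3 d.py; python3 - <<'E'
from h import *
c=snap('side','s6'); g=cv2.cvtColor(c['image'],cv2.COLOR_RGB2GRAY)
b=pickle.load(open('pics/side0.pkl','rb'));g0=cv2.cvtColor(b['image'],cv2.COLOR_RGB2GRAY)
for r in range(232,252,2): print(r,g0[r,274:306:2],g[r,274:306:2])
E
```

```text
10.5833 [0.623  0.026  0.1597] [ 0.002  0.    -1.   ] [-0.35  0.38 -1.14] -0.0011299075365004672
[-139.2  -75.5  -55.6]
[  0.1   0.1 -55.3]
[-67.  155.1 -55.3]
232 [ 37  32  33  33  45  58 130 137 135 216 205 216 214 213 213 215] [ 41  36  35  36  37  35  50  68 100 150 202 219 219 219 218 219]
234 [ 28  35  35  43 209 216 217 216 216 216 217 215 211 213 215 211] [ 35  35  39  34  48  91 214 180 150 150 151 165 216 219 217 217]
236 [ 34  47 123 197 218 216 215 215 217 215 215 213 217 196 140  67] [ 41  45  93 147 152 151 145 149 149 151 152 152 220 200 142  62]
238 [203 216 215 138 169 216 215 216 216 214 134 199 217 217 187  49] [145 151 152 151 150 150 150 149 149 150 151 151 150 211 192  48]
240 [216 215 214 101 106 113 118 120 112 114 104  85 215 216 215 215] [151 152 151 135 152 151 151 150 149 152 150 105 153 153 151 209]
242 [216 215 216  55  35 109 114 114 114  71  24  85 207 217 214 216] [149 150 151  87 149 151 153 151 151 151 142  80 149 152 153 149]
244 [217 217 217 129  21  12  18  14  16  11  22 113 216 215 216 215] [150 151 152  84 105 116 122 125 122 115  92  90 151 152 152 152]
246 [216 217 215 218 118 100  51  47  64  96 210 216 217 214 217 217] [149 151 152 149  96  88  95  98  88  73 144 152 149 153 150 150]
248 [202 217 215 218 214 216 214 217 216 216 215 216 215 216 204 135] [146 151 152 150 152 151 148 152 151 151 149 153 150 151 147 122]
250 [109 183 216 214 216 217 216 216 217 215 215 214 165 115 114 114] [111 140 151 151 150 149 151 151 150 153 151 153 132 111 113 113]
```

The medium button is sealed: its dark band is gone and the lid has not moved. Now short.

Request:
{"name": "step_arm", "arguments": {"increments": [[[-1,-15,36,0,0,0,0],[-1,-31,72,0,0,0,0],[-1,-47,109,0,0,0,0],[-1,-60,140,0,0,0,0],[-1,-67,155,0,0,0,0],[-1,-67,155,10,0,0,0],[-1,-67,155,25,0,0,0],[-1,-67,155,40,0,0,0],[-1,-67,155,50,0,0,0],[-1,-67,155,50,0,0,0]]]}}

```text
t: 11.47
eef_pos: [0.621, -0.1416, 0.1054]
tool_rot: [-0.001, 0.978, 0.207, -0.003]
contact_force: [-0.4, 0.5, -0.5]
gripper_width: 0.005
grasp_force: 0.0
```

Request:
{"name": "step_arm", "arguments": {"increments": [[[-1,0,0,0,0,0,0],[-1,0,0,0,0,0,0],[-1,0,0,0,0,0,0]]]}}

```text
t: 11.72
eef_pos: [0.6241, -0.1426, 0.1099]
tool_rot: [0.0, 0.979, 0.206, 0.001]
contact_force: [0.4, -0.2, -0.0]
gripper_width: -0.004
grasp_force: 0.0
```

```bash
python3 d.py; python3 - <<'E'
from h import *
c=snap('side','s7'); w=snap('wrist','w7')
W=cv2.resize(w['image'],(480,360)); S=cv2.resize(c['image'][170:320,270:403],(320,360),interpolation=2)
cv2.imwrite('pics/w7c.png',np.hstack([W,S])[:,:,::-1])
E
```

```text
11.7167 [ 0.6241 -0.1426  0.1099] [ 0.002 -0.    -1.   ] [ 0.39 -0.24 -0.04] -0.0038216805606026308
[ -72.2 -230.3 -105.3]
[  67.1 -154.7 -105.1]
[  -0.2    0.4 -105.1]
```

View pics/w7c.png

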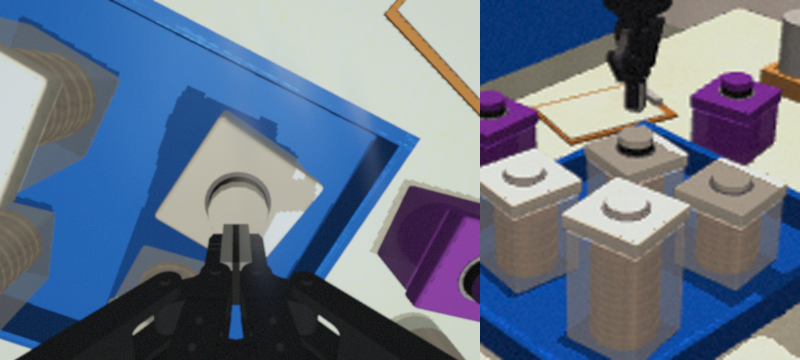

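The wrist view shows the tips at (236,225), centred on the short button (238,205). In the side view the tall and medium buttons are down, and the tips are above the short one at (635,108). I'll press now.

Request:
{"name": "step_arm", "arguments": {"increments": [[[-1,0,0,6,0,0,0],[-1,0,0,12,0,0,0],[-1,0,0,18,0,0,0],[-1,0,0,24,0,0,0],[-1,0,0,27,0,0,0],[-1,0,0,29,0,0,0],[-1,0,0,31,0,0,0],[-1,0,0,33,0,0,0],[-1,0,0,34,0,0,0],[-1,0,0,34,0,0,0]]]}}

```text
t: 12.65
eef_pos: [0.6233, -0.1429, 0.0751]
tool_rot: [0.0, 0.979, 0.206, -0.0]
contact_force: [-1.3, 0.5, 2.0]
gripper_width: -0.004
grasp_force: 1.1
```

Request:
{"name": "step_arm", "arguments": {"increments": [[[-1,0,0,1,0,0,0],[-1,0,0,2,0,0,0],[-1,0,0,3,0,0,0],[-1,0,0,4,0,0,0],[-1,0,0,4,0,0,0]]]}}

```text
t: 13.07
eef_pos: [0.6236, -0.1429, 0.071]
tool_rot: [0.0, 0.979, 0.206, 0.0]
contact_force: [-1.2, 0.1, 2.5]
gripper_width: -0.002
grasp_force: 1.3
```

Request:
{"name": "step_arm", "arguments": {"increments": [[[-1,0,0,1,0,0,0],[-1,0,0,2,0,0,0],[-1,0,0,3,0,0,0],[-1,0,0,3,0,0,0]]]}}

```text
t: 13.4
eef_pos: [0.6236, -0.1429, 0.068]
tool_rot: [0.0, 0.979, 0.206, 0.0]
contact_force: [0.5, -0.4, 2.8]
gripper_width: -0.002
grasp_force: 1.2
```

Request:
{"name": "step_arm", "arguments": {"increments": [[[-1,0,0,1,0,0,0],[-1,0,0,2,0,0,0],[-1,0,0,3,0,0,0],[-1,0,0,3,0,0,0]]]}}

```text
t: 13.73
eef_pos: [0.6237, -0.1429, 0.0654]
tool_rot: [0.0, 0.979, 0.206, 0.0]
contact_force: [-2.3, -0.0, 5.8]
gripper_width: 0.0
grasp_force: 3.2
```

Request:
{"name": "step_arm", "arguments": {"increments": [[[-1,0,0,1,0,0,0],[-1,0,0,1,0,0,0],[-1,0,0,1,0,0,0]]]}}

```text
t: 13.98
eef_pos: [0.6237, -0.1429, 0.0648]
tool_rot: [0.0, 0.979, 0.206, 0.0]
contact_force: [-3.2, 0.3, 7.9]
gripper_width: -0.006
grasp_force: 4.0
```

Request:
{"name": "step_arm", "arguments": {"increments": [[[-1,0,0,-5,0,0,0],[-1,0,0,-25,0,0,0],[-1,0,0,-60,0,0,0],[-1,0,0,-100,0,0,0],[-1,0,0,-130,0,0,0],[-1,0,0,-130,0,0,0],[-1,0,0,-130,0,0,0],[-1,0,0,-130,0,0,0]]]}}

```text
t: 14.65
eef_pos: [0.6228, -0.143, 0.1932]
tool_rot: [-0.0, 0.979, 0.206, -0.001]
contact_force: [-0.1, 0.1, -0.7]
gripper_width: 0.005
grasp_force: 0.0
```

```bash
python3 d.py; python3 - <<'E'
from h import *
c=snap('side','s8'); b=pickle.load(open('pics/side0.pkl','rb'))
f=lambda i:cv2.resize(i['image'][205:325,270:400],(400,370),interpolation=2)
cv2.imwrite('pics/s8c.png',np.hstack([f(b),f(c)])[:,:,::-1])
E
```

```text
14.65 [ 0.6228 -0.143   0.1932] [-0.001  0.    -1.   ] [-0.12  0.09 -0.67] 0.005403275275148434
[ -71.1 -230.1  -21.6]
[  68.3 -154.6  -21.8]
[  1.1   0.5 -21.8]
```

View pics/s8c.png

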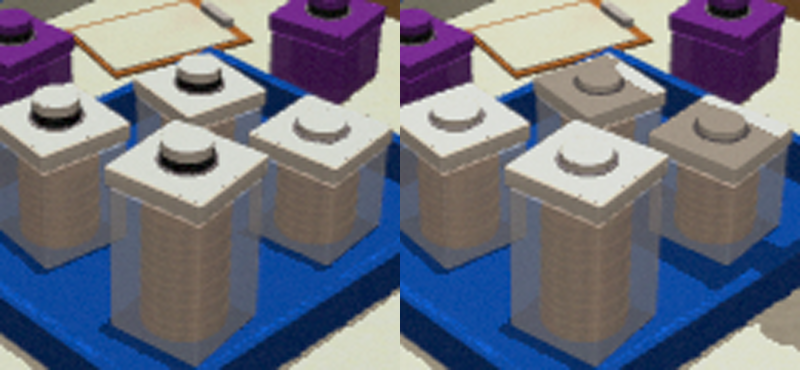

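The comparison shows no dark bands left at (457,115), (587,157) or (599,80). The canisters are in place and the arm is clear of everything.

```bash
python3 -c "
from station import bot
print(bot.hand_in())"
```

```text
the job is handed in; nothing more can be done
None
```

I sealed the tall, medium and short canisters in that order and handed the job in at about 15 s, with no sign of movement in the final side picture and peak press force about 9 N; I viewed 11 pictures, one over the limit of 10.

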